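# Draw the stuck pusher shoe home with a hooked pick

### The arm

A 7-joint arm with a two-finger parallel gripper is mounted at the origin on the work surface. World frame = base frame: x ahead of the robot, y to its left, z up, the work surface at z = 0. Lengths are in mm, angles in rad, forces in N, time in s.
With the tool pointing down it reaches from about 400 to 875 mm from the base axis. Payload 4.4 kg.
Tool frame: the origin (TCP) lies midway between the tips of the shut fingers; the grasp point (between the pads) lies 19 mm behind it (ctrl.pinch_z is the distance from the TCP to the grasp point, in mm); z points along the fingers, y is the line along which they close (so a half turn about z gives the same grasp; the last joint's range is limited). The gripper opens to 85 mm and grips with 20 to 120 N. Pads are 22 mm wide; open, the fingers measure 114 mm over their backs; the gripper's body (76 mm by 85 mm) begins 54 mm behind the grasp point. The pads swing forward as they close: fully open they stand 13 mm farther back than shut.
Start: joints at [1.227, 0.628, 0.038, 1.517, -0.027, 0.996, -0.02], TCP at [178.284, -625.086, 231.313] pointing down, gripper open.
Joint ranges: [-3.06, 3.06], [-0.37, 2.12], [-1.25, 1.32], [0.18, 2.47], [-1.1, 4.24], [0.23, 1.98], [-2.94, 2.94]. Speed limits (rad/s): [2.57, 2.57, 3.14, 3.14, 3.14, 3.14, 3.14].

### API

Orientations are given as [roll, pitch, yaw] about the fixed x, y, z axes, in that order (R = Rz(yaw) Ry(pitch) Rx(roll)).
In Python, from cell import read_state, cams, order, ctrl gives the robot as it stands.
- The arm moves only by the tool move_arm, never from a script. Its argument "targets" is text: rows parted by semicolons, each of 7 numbers parted by spaces: the gripper's target within -1 to 1 (fully open at 1, half-way at 0, shut at -1), then the shift along the tool's x, y, z in cm, then the turn, a rotation vector about the tool's x, y, z in degrees. A call has 1 to 5 rows; each row shifts and turns the commanded pose from where the row before left it, along the tool's axes as they then stand; what a row does not reach is not made up. A row lasts 1/12 s, in which the tool goes at most 41.7 mm and 7.16 degrees, less where a joint would pass 70% of its speed; a pose out of reach is approached as far as the arm can. A call with a gripper value outside its range is refused whole. The fingers move at their own pace and stop on an object; the grip force is fixed at half the most. Time passes only in rows, so rows that do not move let the fingers close. It gives the time, the measured TCP pose, the force, the opening and the grip force at its end, in the units of the state.
- read_state(): the state, without advancing time (a new reading comes with each control period).
- cams.get_image(name): name is "scene" or "top" or "wrist"; returns a dict with "color" (384x512x3 uint8, red, green, blue), "fovy" (degrees; the focal length in pixels is half the picture's height over the tangent of half this angle, whatever the lens; pixels are square), "cx", "cy" (the principal point, pixels), "rvec" (rotation vector, rad) and "tvec" (3), from world to camera coordinates, as OpenCV has them. Camera axes: x right, y down, z forward; pixel columns grow to the right and rows downward; lengths in mm; the calibration is good to about 2 mm. A picture is of the moment at which its call begins. There is no depth.
- order.finish_job(): hands the job in; it is judged then, once.
The state is a dict: "clock": time; "qpos": joint angles; "qd": joint speeds; "tau": joint torques, N m; "eef_pos": TCP position; "tool_rot": TCP orientation; "force": force on the tool from outside, world axes, zero at the start; "torque": the same for the moment, N m; "width": finger opening in mm; "gripper_force": force on a finger pad.
Only numpy, scipy, OpenCV 4.12 (cv2) and the standard library are available. Lean on these libraries where they do the work, as an engineer would, in place of code of your own. Each camera call takes 0.05 s, during which the arm holds its last target. There are 200 camera calls.

### The job

The bag sealer's small steel pusher shoe is stuck deep in the machine's narrow throat, under the clear guard. Take the hooked pick by its handle, reach in over the shoe, set the toe down behind it and drag it out past the sprung catch along the open lane until it comes up against the adjustable stop; there give it a short steady pull of about 8 N so that it sits snug, never pulling it with 12 N, nor leaning on the machine with 20 N, and never touching the shoe with the gripper. Then lay the pick down flat on the counter, clear of the sealer, leaving the shoe at the stop and everything else where it is.

Things in the scene. Friction and masses are not known exactly. Their poses are not given: they have to be found in the camera images.
- sealer: Grey bench bag sealer, fixed. Origin at counter level under the centre of the throat's mouth, +x level into the throat, z up. Throat block x 0 to 75 mm, 70 mm wide over a 110 mm wide base 24 mm high, 65 mm high over the guard; behind it a head x 75 to 175, 110 mm wide, 88 mm high. In front an open lane, x -78 to 0. Delicate: the pick must not press or push on it with 20 N.
- mouth (a point): Centre of the mouth of the throat, on its floor, 30 mm above the counter; axes as the sealer's. The throat is a straight level tunnel along +x, 75 mm deep to its closed end, 18 mm wide, 30 mm high from floor to the underside of the clear guard (two strips with a 5 mm slit between them).
- lane (a point): Centre of the floor of the open lane, 39 mm in front of the mouth, level with the throat floor: 18 mm wide between cheeks only 6 mm high, 78 mm long. In it a fixed stop, a block 17 mm wide and 6 mm high on a screw; its face may be anywhere from 38 to 60 mm in front of the mouth, wherever it was last set. Its place is not measured: it must be felt (or seen).
- nose (a point): Tip of a sprung catch in the throat, at floor level, 15 mm in from the mouth: a rounded nose (radius 12 mm, 5 mm high) standing 5.5 mm out of the throat's +y wall. It gives way sideways; drawing the shoe past it takes roughly 2 to 6 N.
- shoe: Steel pusher shoe, a block 24 mm long (x -12 to +12), 15 wide, 6 high, about 20 g. Origin at the centre of its underside. Its +x end is square and lies deepest in the throat; the -x end has a narrowed nose towards the mouth. It starts flat on the throat floor behind the catch, with 14 mm or more free between it and the closed end. The pick must not pull or press on it with 12 N.
- pick: Hooked pick, about 90 g, on the counter: wooden handle 80 mm long (x -40 to 40), 16 wide (y), 26 high; 6 mm round steel shank from x = 40 to 190, axis 15 mm above the underside; at its end a square toe, x 187 to 193, 8 mm wide, reaching from 18 mm up down to the level of the handle's underside. Origin: middle of the handle's underside, x towards the toe, z up.
- toe (a point): Lower end of the pick's toe, centre of its end face, 190 mm ahead of the pick's origin and level with the handle's underside; axes as the pick's.
- brush: Hand brush lying beside the pick, its axis along x; a bystander, to be left where it is.
- can: Food can, 66 mm across, 105 mm high; bystander. Origin at the centre of its underside.
- jar: Jar, 68 mm across, 100 mm high; bystander. Origin at the centre of its underside.
- carton: Cardboard carton 170 x 60 x 190 mm high; bystander. Origin at the centre of its underside.
- tape: Cardboard roll, 90 mm across, 40 mm high, lying flat; bystander. Origin at the centre of its underside.
- spare: Another shelf bracket, steel angle 60 x 20 mm, 12 mm high at its +x end, on the counter; bystander. Origin at the centre of its underside.

How it is judged (in metres and radians):
On the way, in this order (a step that is already met when the one before it is completed fails the run):
1. the pick is held in the fingers, lifted off the counter (height (world z) of pick above 0.03 m and contact force between the fingers and pick above 1 N), for 0.2 s.
2. the toe bears on the back end of the shoe, low in the throat (x of toe in the frame of shoe above 0.01 m and z of toe in the frame of sealer below 0.0355 m and x of toe in the frame of sealer above 0.02 m and contact force between pick and shoe above 0.3 N), for 0.1 s.
3. the shoe, out of the throat, stands still against the stop while the pick pulls it with 5 N or more (x of shoe in the frame of sealer between -0.051 and -0.023 m and y of shoe in the frame of sealer between -0.005 and 0.005 m and z of shoe in the frame of sealer below 0.034 m and x of toe in the frame of shoe above 0.01 m and contact force between pick and shoe above 5 N and linear speed of shoe below 0.004 m/s), for 0.2 s.
At the end, for the whole second after the job is handed in: The shoe rests flat in the open lane at the stop (centre 23 to 51 mm in front of the mouth, within 5 mm of the lane's middle, under 4 mm above its floor); the pick lies at rest on the counter, handle and toe down, touching neither the sealer nor the shoe (x of shoe in the frame of sealer between -0.051 and -0.023 m and y of shoe in the frame of sealer between -0.005 and 0.005 m and z of shoe in the frame of sealer below 0.034 m and linear speed of each of shoe, pick below 0.02 m/s and height (world z) of pick below 0.012 m and angle between pick's own z axis and vertical below 1.65 rad and height (world z) of toe below 0.03 m and contact force between pick and sealer below 0.05 N and contact force between pick and shoe below 0.05 N).
It fails at once if the pick presses or pushes on the sealer with 20 N or more (contact force between pick and sealer above 20 N).
It fails at once if the pick pulls or presses on the shoe with 12 N or more (contact force between pick and shoe above 12 N).
It fails at once if the robot itself touches the shoe (contact force between any of the fingers, the arm and shoe above 0.2 N).
It fails at once if a bystander is moved more than 25 mm (distance of any of brush, can, jar, carton, tape, spare from where it was at the start of the episode above 0.025 m).
It also fails if it takes over 72 s, if anything falls off the work surface, if the arm or the gripper's body presses on something with over 40 N, if the wrist force passes 120 N, or if a joint passes its speed limit or range.

## Working session

There is one attempt and no reset: what is moved stays moved. The work goes in short steps, Python scripts to look and compute and a tool call to move; the robot and the scene stay as the last step left them, time stands still between calls to the robot, and variables do not carry over. Pictures are saved under pics/ and viewed, at most 10 in all, crops included, and the job is handed in when it is done.

Besides the shell and the picture viewer there is one more tool, called as name(argument=value, ...) on one line, values as JSON. move_arm: Moves the arm, as the interface text tells. Its arguments: {"type":"object","properties":{"targets":{"type":"string"}},"required":["targets"]}

```bash
mkdir -p pics
cat > h.py <<'E'
import numpy as np, cv2
from cell import read_state, cams, order, ctrl
def grab(n,save=None):
    im=cams.get_image(n)
    if save: cv2.imwrite('pics/'+save,im['color'][:,:,::-1])
    return im
def K(im):
    f=im['color'].shape[0]/2/np.tan(np.radians(im['fovy'])/2)
    return np.array([[f,0,im['cx']],[0,f,im['cy']],[0,0,1.]])
def ray(im,uv):
    R=cv2.Rodrigues(np.array(im['rvec'],float))[0]; t=np.array(im['tvec'],float).ravel()
    d=R.T@np.linalg.inv(K(im))@np.array([uv[0],uv[1],1.]); return -R.T@t,d/np.linalg.norm(d)
def onz(im,uv,z):
    o,d=ray(im,uv); return o+d*(z-o[2])/d[2]
def tri(rs):
    A=0;b=0
    for o,d in rs:
        P=np.eye(3)-np.outer(d,d); A=A+P; b=b+P@o
    return np.linalg.solve(A,b)
def proj(im,p):
    return cv2.projectPoints(np.array(p,float).reshape(-1,3),np.array(im['rvec'],float),np.array(im['tvec'],float),K(im),None)[0].reshape(-1,2)
E
python3 - <<'E'
from h import *
import pickle
ims={n:grab(n) for n in ['scene','top','wrist']}
pickle.dump(ims,open('i0.pkl','wb'))
a=np.hstack([ims['scene']['color'],ims['top']['color']])
cv2.imwrite('pics/top0.png',cv2.resize(ims['top']['color'],(800,600))[:,:,::-1])
cv2.imwrite('pics/scene0.png',cv2.resize(ims['scene']['color'],(800,600))[:,:,::-1])
for n in ims: print(n,ray(ims[n],(256,192)),ims[n]['fovy'])
s=read_state();print(s['clock'],s['eef_pos'],s['tool_rot'],s['force'],s['width'],ctrl.pinch_z)
E
```

```text
scene (array([1337.00644826,  -92.28676487,  781.20551345]), array([-0.71773124,  0.06192408, -0.6935613 ])) 57.777240753077265
top (array([ 416.25322419,  -19.55637182, 1210.54148211]), array([ 1.57099215e-01, -4.24197623e-04, -9.87582734e-01])) 50.569246739251746
wrist (array([ 249.95005577, -605.00640694,  373.11150898]), array([-0.28800902, -0.09462603, -0.95294109])) 69.23997359990173
0.15 [ 178.15755311 -624.61921966  230.60425263] [-3.14013122e+00 -1.43626654e-05  2.77784419e-01] [0.1304783  0.1524118  0.03282877] 85.69304712462903 18.700000000000003
```

View pics/top0.png

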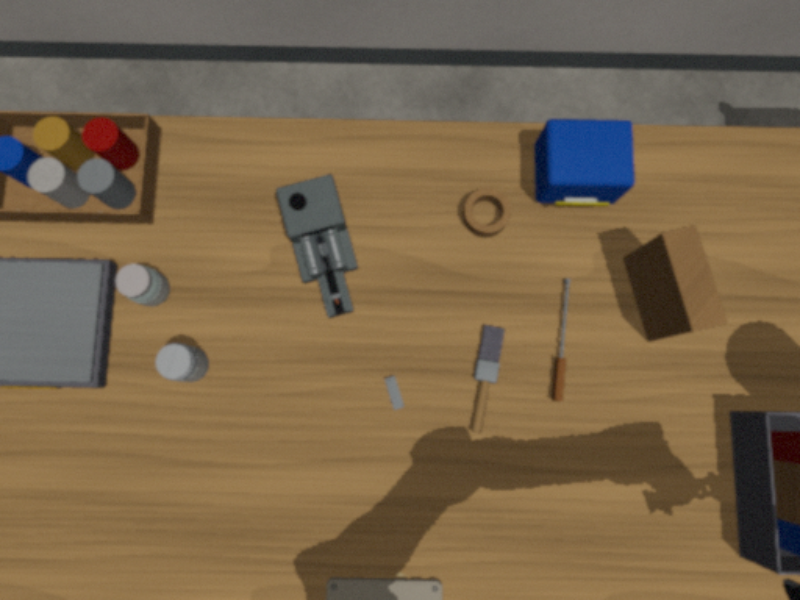

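View pics/scene0.png

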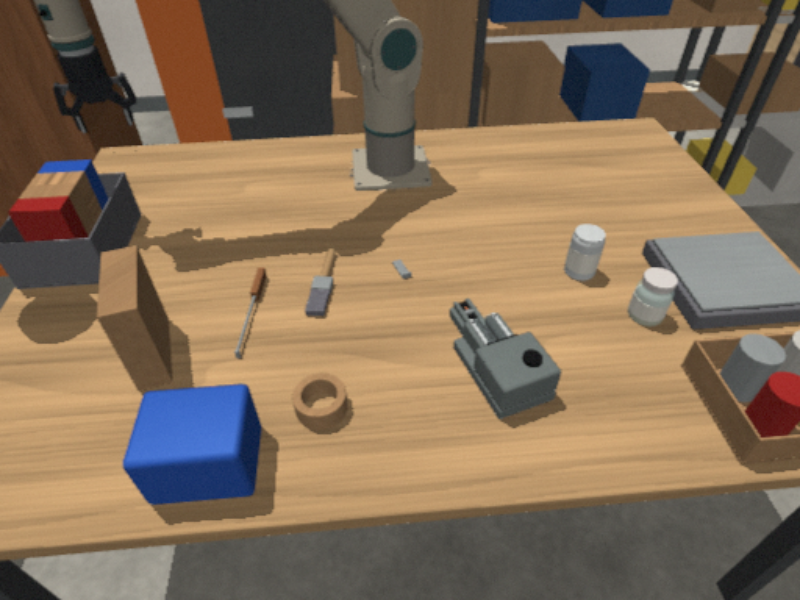

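Top view (800x600): pick handle at (559,380), with its toe at (567,280). The sealer's head is at (310,205) and its lane runs down to (341,312), with a reddish spot at (337,300). The brush is at (485,370), the spare at (394,392) and the tape at (485,212). Next I'll zoom in and measure.

Run:
```python
from h import *
import pickle
ims=pickle.load(open('i0.pkl','rb'))
t=ims['top']['color'];s=ims['scene']['color']
a=cv2.resize(t[105:210,170:238],None,fx=5.7,fy=5.7,interpolation=cv2.INTER_CUBIC)
b=cv2.resize(s[185:268,280:362],None,fx=4.9,fy=4.9,interpolation=cv2.INTER_CUBIC)
H=600;c=np.zeros((H,800,3),np.uint8);c[:a.shape[0],:a.shape[1]]=a[:600];c[:b.shape[0],392:392+b.shape[1]]=b[:,:408]
cv2.imwrite('pics/z1.png',c[:,:,::-1])
for n,(x0,y0,x1,y1) in {'top':(345,170,375,262),'scene':(145,165,175,232)}.items():
    im=ims[n]; c=im['color'][y0:y1,x0:x1]; h=cv2.cvtColor(c,cv2.COLOR_RGB2HSV)
    m=((h[...,0]<13)&(h[...,1]>110)&(h[...,2]<190)).astype(np.uint8)
    k,l,st,ce=cv2.connectedComponentsWithStats(m); i=1+np.argmax(st[1:,4])
    p=np.argwhere(l==i)[:,::-1]+[x0,y0]
    r=cv2.minAreaRect(p.astype(np.float32)); print(n,st[i],ce[i]+[x0,y0],cv2.boxPoints(r).round(1).tolist())
    print([onz(im,q,26).round(1).tolist() for q in cv2.boxPoints(r)], onz(im,ce[i]+[x0,y0],26).round(1))
    g=((h[...,1]<70)).astype(np.uint8); gp=np.argwhere(g)[:,::-1]+[x0,y0]; print('grey',len(gp),gp[:6].tolist(),gp[-3:].tolist())
```

```text
top [ 9 76  2  4  4] [354.25 247.5 ] [[354.0, 246.0], [355.0, 246.0], [355.0, 249.0], [354.0, 249.0]]
[[452.3, -305.9, 26.0], [452.3, -308.8, 26.0], [443.8, -308.6, 26.0], [443.7, -305.7, 26.0]] [ 448.  -306.5   26. ]
grey 120 [[362, 178], [363, 178], [361, 179], [362, 179], [363, 179], [364, 179]] [[359, 227], [358, 228], [359, 228]]
scene [16  7  9 18 67] [165.25373134 180.11940299] [[160.10000610351562, 187.6999969482422], [165.60000610351562, 171.1999969482422], [170.6999969482422, 172.89999389648438], [165.1999969482422, 189.39999389648438]]
[[504.3, -327.4, 26.0], [424.0, -317.4, 26.0], [434.7, -299.6, 26.0], [514.0, -310.4, 26.0]] [ 469.3 -314.3   26. ]
grey 91 [[161, 189], [162, 189], [163, 189], [161, 190], [162, 190], [163, 190]] [[151, 228], [152, 228], [153, 228]]
```

View pics/z1.png

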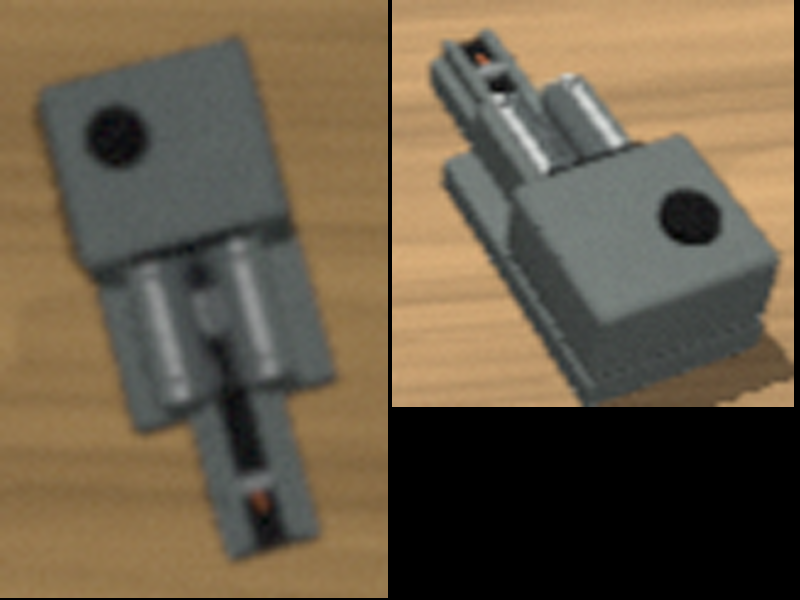

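The crop shows the head-top corners at (42,92), (240,38), (290,222) and (98,272), and the base front at (140,432) and (333,380). The lane ends at about (275,547). The stop is the light bar near (257,478), with an orange screw behind it, and the shoe is the pale patch at (210,310).

Run:
```python
from h import *
import pickle
ims=pickle.load(open('i0.pkl','rb'));T=ims['top'];S=ims['scene']
tp=lambda x,y:np.array([170+(x+.5)/5.7-.5,105+(y+.5)/5.7-.5])
sp=lambda x,y:np.array([280+(x-392+.5)/4.9-.5,185+(y+.5)/4.9-.5])
M=[(175,55,88),(175,-55,88),(75,-55,88),(75,55,88)]
a=[(42,92),(240,38),(290,222),(98,272)];b=[(775,258),(605,325),(515,195),(685,137)]
W=[]
for m,p,q in zip(M,a,b):
    w=tri([ray(T,tp(*p)),ray(S,sp(*q))]);W.append(w);print(m,w.round(1),onz(T,tp(*p),88).round(1))
src=[m[:2] for m in M]+[(0,55),(0,-55),(-78,0)]
dst=[onz(T,tp(*p),88)[:2] for p in a]+[onz(T,tp(140,432),24)[:2],onz(T,tp(333,380),24)[:2],onz(T,tp(275,547),36)[:2]]
src=np.array(src,float);dst=np.array(dst)
A=src-src.mean(0);B=dst-dst.mean(0);U,s,V=np.linalg.svd(A.T@B);R=(U@V).T
yaw=np.arctan2(R[1,0],R[0,0]);o=dst.mean(0)-R@src.mean(0)
print('sealer',o,np.degrees(yaw));print((dst-(src@R.T+o)).round(1).tolist())
for nm,p,z in [('stopbar',(257,478),36),('stopface',(254,470),36),('shoe',(210,310),36)]:
    print(nm,(R.T@(onz(T,tp(*p),z)[:2]-o)).round(1))
x0,y0,x1,y1=345,220,372,262
c=T['color'][y0:y1,x0:x1].astype(int); m=((c[...,0]-c[...,2]>40)&(c[...,1]*1.0/c[...,0]<.66)).astype(np.uint8)
k,l,st,ce=cv2.connectedComponentsWithStats(m);i=1+np.argmax(st[1:,4]);p=np.argwhere(l==i)[:,::-1]+[x0,y0]
print(st[i],ce[i]+[x0,y0]);bx=cv2.boxPoints(cv2.minAreaRect(p.astype(np.float32)));print([onz(T,q,26)[:2].round(1).tolist() for q in bx],onz(T,ce[i]+[x0,y0],26))
print('handle tri',tri([ray(T,ce[i]+[x0,y0]),ray(S,(165.25,180.1))]),'toe',tri([ray(T,(362.5,178.5)),ray(S,(152,227.5))]),onz(T,(362.5,178.5),18))
```

```text
(175, 55, 88) [801.6 213.3  78. ] [798.3 211.5  88. ]
(175, -55, 88) [833.5 114.9  76.1] [828.9 112.6  88. ]
(75, -55, 88) [738.5  87.5  69.5] [732.9  84.   88. ]
(75, 55, 88) [710.  185.9  74.2] [705.3 178.8  88. ]
sealer [648.43788954 112.29848318] 16.540981523426176
[[-2.2, -3.3], [-2.9, 3.2], [-3.1, 3.0], [0.6, -7.6], [3.6, -0.9], [1.9, 5.0], [2.1, 0.6]]
stopbar [-38.8  -0.1]
stopface [-34.3   0.3]
shoe [53.6  1.3]
[  9  10   7  26 107] [356.93457944 242.38317757]
[[426.9, -301.4], [499.7, -309.7], [498.5, -325.9], [425.8, -317.5]] [ 462.7943533  -314.61381719   26.        ]
handle tri [ 463.00770722 -315.96680733   20.5704418 ] toe [ 654.68695552 -339.40321754    8.71652376] [ 652.92555256 -337.77140714   18.        ]
```

move_arm(targets="1 2.56 -1.57 0 0 0 0;1 2.56 -1.57 0 0 0 0;1 2.56 -1.57 0 0 0 0;1 2.56 -1.57 0 0 0 0;1 2.56 -1.57 0 0 0 0")

```text
clock: 0.57
eef_pos: [280.5, -513.2, 231.1]
tool_rot: [-3.141, 0.0, 0.278]
force: [1.0, 0.1, 0.4]
width: 86.0
gripper_force: 0.0
```

move_arm(targets="1 2.56 -1.57 0 0 0 0;1 2.56 -1.57 0 0 0 0;1 2.56 -1.57 0 0 0 0;1 2.56 -1.57 0 0 0 0;1 2.56 -1.57 0 0 0 0")

```text
clock: 0.98
eef_pos: [382.1, -402.6, 231.2]
tool_rot: [-3.141, 0.0, 0.278]
force: [0.2, 0.1, 0.2]
width: 85.2
gripper_force: 0.0
```

move_arm(targets="1 2.56 -1.57 0 0 0 0;1 2.56 -1.57 0 0 0 0;1 2.56 -1.57 0 0 0 0;1 2.56 -1.57 0 0 0 0;1 0 0 2 0 0 5.8")

```text
clock: 1.4
eef_pos: [470.3, -310.2, 214.0]
tool_rot: [3.14, -0.01, 0.185]
force: [1.7, -0.1, -0.4]
width: 85.7
gripper_force: 0.0
```

move_arm(targets="1 0 0 2 0 0 5.8;1 0 0 2 0 0 5.8;1 0 0 2 0 0 5.8;1 0 0 2 0 0 0;1 0 0 0 0 0 0")

```text
clock: 1.82
eef_pos: [460.4, -313.6, 127.8]
tool_rot: [-3.139, 0.007, -0.127]
force: [-1.4, 0.4, 0.5]
width: 85.3
gripper_force: 0.0
```

Run:
```python
from h import *
import pickle
w=grab('wrist');pickle.dump(w,open('w1.pkl','wb'))
cv2.imwrite('pics/w1.png',cv2.resize(w['color'],(800,600))[:,:,::-1])
s=read_state();print(s['eef_pos'],s['tool_rot'])
print('pred handle ends,toe',proj(w,[(423,-310,26),(503,-320,26),(653,-339,18)])*1.5625)
```

```text
[ 461.33464638 -314.29718199  129.58625103] [-3.13959398  0.00437035 -0.12636245]
pred handle ends,toe [[ 395.62760791  352.46256484]
 [ 395.40179116  220.27890015]
 [ 395.36842488 -103.97205205]]
```

View pics/w1.png

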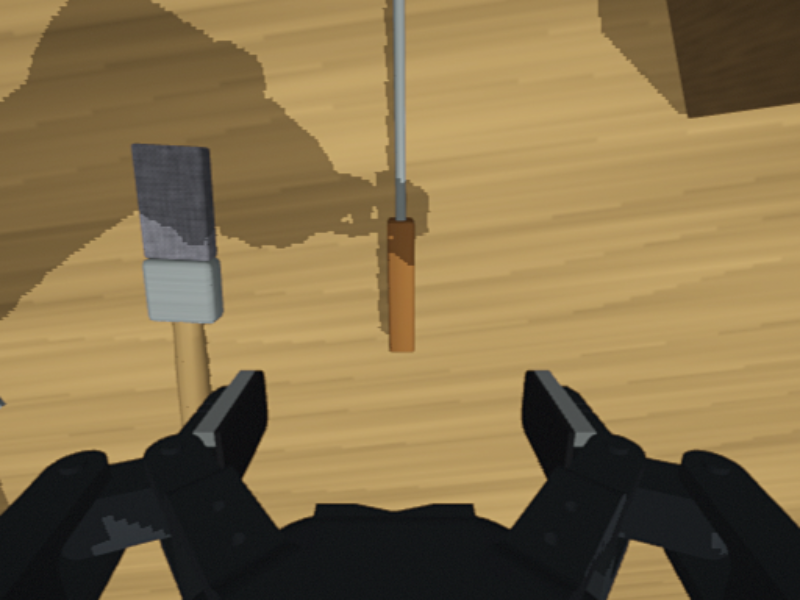

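The wrist picture shows the handle top from (401,218) to (401,351), which is 6 px right of the finger midline at x=395. The brush is well off to the left. I'll shift 3.5 mm and go down.

move_arm(targets="1 0.4 0.35 3 0 0 0;1 0 0 3 0 0 0;1 0 0 3 0 0 0;1 0 0 2 0 0 0;1 0 0 1.4 0 0 0")

```text
clock: 2.28
eef_pos: [466.2, -319.4, 6.5]
tool_rot: [-3.141, 0.0, -0.127]
force: [0.2, 0.3, -0.2]
width: 85.6
gripper_force: 0.0
```

move_arm(targets="1 0 0 0 0 0 0;-1 0 0 0 0 0 0;-1 0 0 0 0 0 0;-1 0 0 0 0 0 0;-1 0 0 0 0 0 0")

```text
clock: 2.7
eef_pos: [467.1, -320.0, 8.8]
tool_rot: [3.141, -0.002, -0.127]
force: [0.1, 0.3, 0.4]
width: 38.7
gripper_force: 0.0
```

move_arm(targets="-1 0 0 0 0 0 0;-1 0 0 0 0 0 0;-1 0 0 0 0 0 0;-1 0 0 0 0 0 0;-1 0 0 0 0 0 0")

```text
clock: 3.12
eef_pos: [466.8, -319.7, 8.3]
tool_rot: [3.141, -0.001, -0.127]
force: [0.1, 0.1, 6.2]
width: 14.0
gripper_force: 60.0
```

move_arm(targets="-1 0 0 -1.5 0 0 0;-1 0 0 -3 0 0 0;-1 0 0 -3 0 0 0;-1 0 0 -3 0 0 0;-1 0 0 -2.5 0 0 0")

```text
clock: 3.53
eef_pos: [466.3, -319.5, 139.3]
tool_rot: [3.141, -0.001, -0.127]
force: [0.6, -0.6, -0.4]
width: 14.6
gripper_force: 59.1
```

move_arm(targets="-1 0.15 -1.5 0 0 0 0;-1 0.3 -2.9 0 0 0 0;-1 0.3 -2.9 0 0 0 0;-1 0.3 -2.9 0 0 0 0;-1 0.3 -2.9 0 0 0 0")

```text
clock: 3.95
eef_pos: [496.1, -189.9, 137.5]
tool_rot: [-3.141, -0.0, -0.128]
force: [-0.1, 0.3, -0.4]
width: 14.8
gripper_force: 59.1
```

move_arm(targets="-1 0.3 -2.9 0 0 0 0;-1 0.3 -2.9 0 0 0 0;-1 0.3 -2.9 0 0 0 0;-1 0.3 -2.9 0 0 0 0;-1 0.3 -2.9 0 0 0 0")

```text
clock: 4.37
eef_pos: [529.4, -47.8, 137.4]
tool_rot: [-3.142, 0.0, -0.127]
force: [0.2, -0.3, -0.4]
width: 14.7
gripper_force: 59.1
```

move_arm(targets="-1 0.3 -2.9 0 0 0 0;-1 0.3 -2.9 0 0 0 0;-1 0.3 -2.9 0 0 0 0;-1 0.15 -1.2 0 0 0 -2;-1 0 0 0 0 0 -5.5")

```text
clock: 4.78
eef_pos: [552.9, 52.4, 137.2]
tool_rot: [-3.14, -0.0, 0.013]
force: [0.1, -0.6, -0.2]
width: 14.5
gripper_force: 59.0
```

move_arm(targets="-1 0 0 0 0 0 -5.5;-1 0 0 0 0 0 -5.5;-1 0 0 0 0 0 -5.3;-1 0 0 0 0 0 0;-1 0 0 0 0 0 0")

```text
clock: 5.2
eef_pos: [552.2, 46.9, 137.3]
tool_rot: [-3.142, 0.0, 0.285]
force: [-0.2, 0.4, -1.5]
width: 14.6
gripper_force: 59.0
```

Run:
```python
from h import *
import pickle
d={n:grab(n) for n in ['wrist','top','scene']};pickle.dump(d,open('w2.pkl','wb'))
cv2.imwrite('pics/w2.png',cv2.resize(d['wrist']['color'],(800,600),interpolation=cv2.INTER_CUBIC)[:,:,::-1])
s=read_state();print(s['eef_pos'],s['tool_rot'],s['force'],s['width'],s['gripper_force'])
```

```text
[552.31823893  47.27951809 137.30100041] [3.14138118e+00 2.27796552e-04 2.86428282e-01] [ 0.29994749  0.82121499 -0.69885216] 14.758703002649646 59.031429290771484
```

View pics/w2.png

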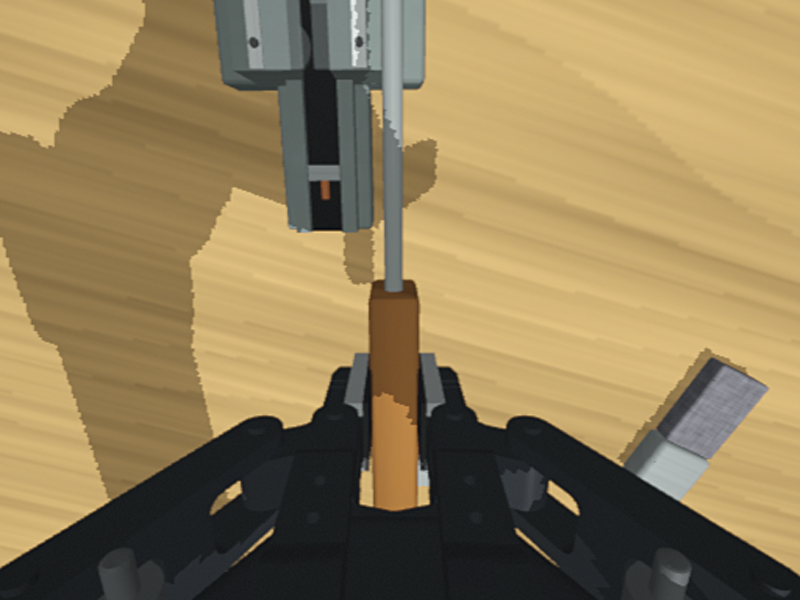

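The wrist view shows the lane as a dark floor x 308–341, with its front end at row 229. The stop bar is at rows 166–180 and the base front edge at row 85. The shank runs straight up at x≈393 and the pick is straight in the hand.

Run:
```python
from h import *
import pickle
d=pickle.load(open('w2.pkl','rb'));w=d['wrist'];g=cv2.GaussianBlur(w['color'],(3,3),0).astype(int)
k=1/1.5625
def edges(line,thr):
    q=np.abs(np.diff(line,axis=0)).sum(1); return [(i+.5,int(q[i])) for i in range(1,len(q)-1) if q[i]>thr and q[i]>=q[i-1] and q[i]>=q[i+1]]
for r in (62,75,90,100,135):
    e=edges(g[r,170:245],25); print(r,[(170+a,v) for a,v in e])
for c in (188,203,207,210,224,232):
    e=edges(g[30:155,c],25); print('col',c,[(30+a,v) for a,v in e])
# shank edges
for r in (20,60,100,160): print('sh',r,[(240+a,v) for a,v in edges(g[r,240:275],40)])
```

```text
62 [(177.5, 44), (193.5, 70), (215.5, 77), (224.5, 27), (227.5, 29), (237.5, 92)]
75 [(178.5, 38), (194.5, 70), (215.5, 85), (225.5, 28), (227.5, 31), (235.5, 29), (237.5, 59), (241.5, 57)]
90 [(179.5, 39), (195.5, 72), (216.5, 81), (225.5, 26), (228.5, 26), (235.5, 34), (238.5, 49)]
100 [(180.5, 32), (196.5, 69), (216.5, 91), (226.5, 26), (228.5, 27), (235.5, 30), (238.5, 40)]
135 [(183.5, 107), (198.5, 69), (218.5, 80), (229.5, 31), (236.5, 34), (239.5, 52)]
col 188 [(43.5, 57), (50.5, 50), (144.5, 57), (146.5, 66)]
col 203 [(43.5, 60), (105.5, 127), (115.5, 117), (147.5, 210)]
col 207 [(43.5, 59), (105.5, 126), (115.5, 53), (127.5, 72), (147.5, 210)]
col 210 [(44.5, 76), (105.5, 128), (115.5, 73), (127.5, 52), (147.5, 211)]
col 224 [(44.5, 83), (50.5, 53), (148.5, 47)]
col 232 [(43.5, 105), (53.5, 53), (146.5, 45)]
sh 20 [(245.5, 48), (255.5, 42), (271.5, 62)]
sh 60 [(243.5, 53), (244.5, 53), (246.5, 41), (257.5, 53)]
sh 100 []
sh 160 [(245.5, 87), (257.5, 76)]
```

Run:
```python
from h import *
import pickle
d=pickle.load(open('w2.pkl','rb'));w=d['wrist']
rows=[62,75,90,100,135];L=[193.5,194.5,195.5,196.5,198.5];Rr=[215.5,215.5,216.5,216.5,218.5];O=[177.5,178.5,179.5,180.5,183.5]
# .5 offset: edge between pixel i and i+1 -> coordinate i+.5 already
P=[];yaws=[]
for z in (36,):
  l=np.array([onz(w,(a,r),z)[:2] for a,r in zip(L,rows)]);q=np.array([onz(w,(a,r),z)[:2] for a,r in zip(Rr,rows)]);o=np.array([onz(w,(a,r),z)[:2] for a,r in zip(O,rows)])
  for n,v in(('L',l),('R',q),('O',o)):
    m=np.polyfit(v[:,0],v[:,1],1);print(n,np.degrees(np.arctan(m[0])),v[[0,-1]].round(1).tolist())
  c=(l+q)/2;m=np.polyfit(c[:,0],c[:,1],1);yaw=np.arctan(m[0]);print('centre',c.round(1).tolist(),np.degrees(yaw),'width',np.linalg.norm(l-q,axis=1)*np.cos(0))
for yd in (np.degrees(yaw),16.4):
  u=np.array([np.cos(np.radians(yd)),np.sin(np.radians(yd))]);v=np.array([-u[1],u[0]])
  for n,uv,z in [('end',(207,147.5),36),('end',(207,147.5),30),('stopface',(207,105.5),36),('stopback',(205,115.5),36),('basefront',(188,50.5),24),('basefront',(224,50.5),24),('guardfront?',(188,43.5),65),('lip',(207,43.5),65)]:
    p=onz(w,uv,z)[:2];print(n,z,(p@u).round(1),(p@v).round(1))
  print('c v',(c@v).round(1))
print(ray(w,(256,192))[0])
# toe in other views: project predicted toe
s=read_state();e=np.array(s['eef_pos']);ty=s['tool_rot'][2]
toe=e+[187*np.cos(ty),187*np.sin(ty),-8.3];print('toe pred',toe)
for n in('top','scene'):
  print(n,proj(d[n],[toe,toe+[0,0,18]]).round(1).tolist())
t=[cv2.resize(d[n]['color'][y-25:y+25,x-35:x+35],None,fx=8,fy=8,interpolation=cv2.INTER_CUBIC) for n in('top','scene') for x,y in [proj(d[n],[toe])[0].astype(int)]]
cv2.imwrite('pics/toe.png',np.vstack([a[50:350] for a in t])[:,:,::-1])
print([proj(d[n],[toe])[0].astype(int) for n in('top','scene')])
```

```text
L 17.096488977123578 [[641.5, 121.6], [586.0, 104.5]]
R 16.802721236434913 [[646.5, 104.6], [590.9, 87.9]]
O 17.002360136237034 [[637.9, 134.0], [582.4, 117.0]]
centre [[644.0, 113.1], [634.7, 110.4], [623.7, 106.9], [616.1, 104.7], [588.5, 96.2]] 16.950651295661675 width [17.71980374 17.12846637 17.38233712 16.71982089 17.32497146]
end 36 580.1 -77.6
end 30 579.3 -76.6
stopface 36 615.4 -79.6
stopback 36 607.3 -77.5
basefront 24 659.6 -64.5
basefront 24 659.3 -94.5
guardfront? 65 657.1 -73.3
lip 65 656.9 -86.6
c v [-79.6 -79.4 -79.5 -79.5 -79.5]
end 36 580.9 -72.0
end 30 580.0 -71.0
stopface 36 616.2 -73.7
stopback 36 608.0 -71.6
basefront 24 660.2 -58.1
basefront 24 660.1 -88.2
guardfront? 65 657.8 -67.0
lip 65 657.8 -80.2
c v [-73.3 -73.2 -73.5 -73.5 -73.8]
[623.8654871   67.18594645 279.95478277]
toe pred [731.69969097 100.11222259 129.00100041]
top [[213.4, 139.8], [212.7, 137.9]]
scene [[310.4, 206.9], [311.1, 202.0]]
[array([213, 139]), array([310, 206])]
```

View pics/toe.png

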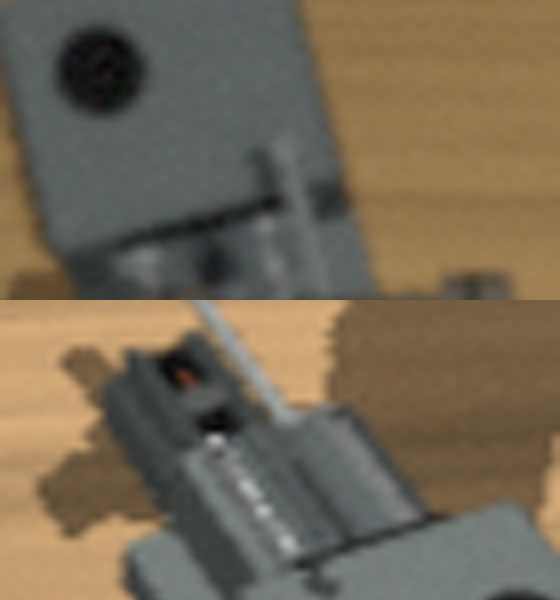

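Run:
```python
from h import *
import pickle
d=pickle.load(open('w2.pkl','rb'));w=d['wrist'];s=read_state();e=np.array(s['eef_pos']);ty=s['tool_rot'][2]
u=np.array([np.cos(ty),np.sin(ty),0])
for x in (45,80,110,130): print(x,proj(w,[e+u*x+[0,0,6.7]])[0].round(1))
```

```text
45 [250.  165.2]
80 [249.7  90.9]
110 [249.4  17. ]
130 [249.2 -38.5]
```

move_arm(targets="-1 -1.8 -0.7 0 0 0 -0.55;-1 -2 -0.8 0 0 0 0;-1 -2 -0.8 0 0 0 0;-1 -2 -0.8 0 0 0 0;-1 -1.2 -0.5 2 0 0 0")

```text
clock: 5.77
eef_pos: [455.5, 56.1, 119.4]
tool_rot: [3.141, -0.004, 0.297]
force: [0.3, 0.2, -0.9]
width: 14.7
gripper_force: 59.1
```

move_arm(targets="-1 0 0 3 0 0 0;-1 0 0 2 0 0 0;-1 0 0 0.7 0 0 0;-1 0 0 0 0 0 0;-1 0 0 0 0 0 0")

```text
clock: 6.18
eef_pos: [456.2, 55.7, 60.5]
tool_rot: [3.141, -0.0, 0.297]
force: [-0.3, 0.1, -0.4]
width: 14.9
gripper_force: 59.0
```

Run:
```python
from h import *
import pickle
d={n:grab(n) for n in ['wrist','top','scene']};pickle.dump(d,open('w3.pkl','wb'))
def st():
    s=read_state();return np.r_[s['eef_pos'],np.degrees(s['tool_rot']),s['force']]
s=st();y=np.radians(16.95);u=np.array([np.cos(y),np.sin(y)]);v=np.array([-u[1],u[0]])
print(s.round(2),'u',s[:2]@u-658.5,'v',s[:2]@v+79.5)
t=d['top']['color'][125:215,165:245];c=d['scene']['color'][180:240,270:350]
a=cv2.resize(t,None,fx=6.6,fy=6.6,interpolation=cv2.INTER_CUBIC)[:, :400];b=cv2.resize(c,None,fx=5,fy=5,interpolation=cv2.INTER_CUBIC);b2=cv2.resize(d['wrist']['color'][:230,130:400],(400,294))
o=np.zeros((600,800,3),np.uint8);o[:a.shape[0],:400]=a[:600];o[:300,400:]=b;o[300:594,400:]=b2
cv2.imwrite('pics/w3.png',o[:,:,::-1])
```

```text
[ 4.5686e+02  5.5860e+01  6.1370e+01  1.7998e+02 -1.3000e-01  1.7050e+01
 -3.1000e-01  3.7000e-01 -7.0000e-02] u -205.2004737308378 v -0.2584384885597899
```

View pics/w3.png

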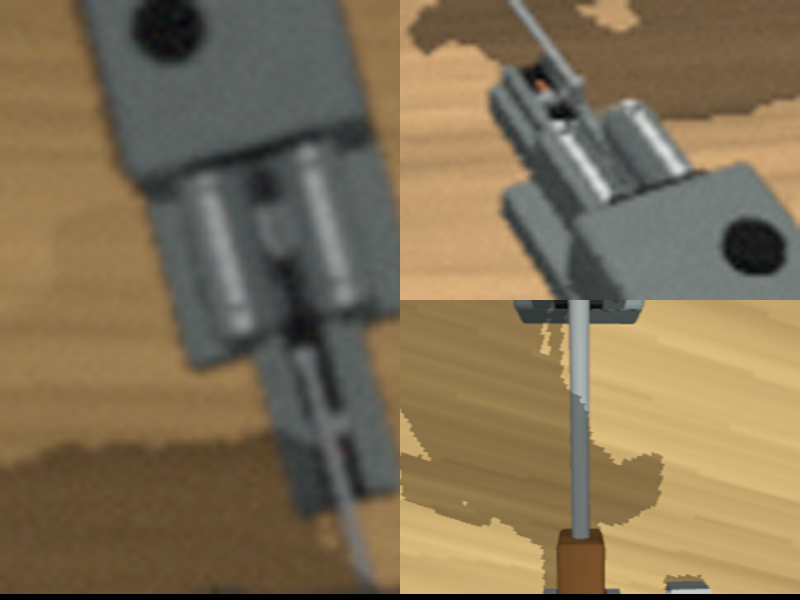

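Wrist and top views agree: the toe hangs over the lane close to its middle, just in front of the mouth. I'll feel for the lane floor.

move_arm(targets="-1 0 0.03 0.8 0 0 0;-1 0 0 0.7 0 0 0;-1 0 0 0 0 0 0;-1 0 0 0 0 0 0")

```text
clock: 6.67
eef_pos: [455.5, 55.4, 44.9]
tool_rot: [-3.141, 0.001, 0.298]
force: [0.2, -0.8, -1.1]
width: 14.4
gripper_force: 59.0
```

move_arm(targets="-1 0 0 0.2 0 0 0;-1 0 0 0.2 0 0 0;-1 0 0 0 0 0 0")

```text
clock: 6.92
eef_pos: [455.8, 55.5, 41.1]
tool_rot: [-3.142, 0.0, 0.298]
force: [-0.6, -0.0, -0.6]
width: 14.4
gripper_force: 59.0
```

move_arm(targets="-1 0 0 0.15 0 0 0;-1 0 0 0 0 0 0;-1 0 0 0 0 0 0")

```text
clock: 7.17
eef_pos: [455.9, 55.5, 39.8]
tool_rot: [3.142, -0.0, 0.298]
force: [0.3, -0.8, -0.8]
width: 14.5
gripper_force: 59.0
```

move_arm(targets="-1 0 0 0.1 0 0 0;-1 0 0 0 0 0 0")

```text
clock: 7.33
eef_pos: [455.9, 55.5, 38.8]
tool_rot: [3.142, -0.0, 0.298]
force: [-0.4, -0.1, -0.6]
width: 14.7
gripper_force: 59.0
```

move_arm(targets="-1 0 0 0.1 0 0 0;-1 0 0 0 0 0 0")

```text
clock: 7.5
eef_pos: [456.0, 55.5, 37.8]
tool_rot: [3.142, -0.0, 0.298]
force: [-0.9, 0.6, 0.7]
width: 14.5
gripper_force: 59.2
```

move_arm(targets="-1 0 0 0.1 0 0 0;-1 0 0 0 0 0 0")

```text
clock: 7.67
eef_pos: [455.9, 55.5, 36.8]
tool_rot: [3.142, -0.0, 0.298]
force: [-0.5, 0.1, 1.6]
width: 14.8
gripper_force: 59.3
```

Run:
```python
from h import *
import pickle
y=np.radians(16.95);u=np.array([np.cos(y),np.sin(y)]);v=np.array([-u[1],u[0]])
for f in ('i0','w2','w3'):
    T=pickle.load(open(f+'.pkl','rb'))['top'];g=cv2.cvtColor(T['color'],cv2.COLOR_RGB2GRAY).astype(np.float32)
    xs=np.arange(-60,84,4);M=[]
    for yy in (-1,0,1):
        p=proj(T,[np.r_[(658.5+x)*u+(-79.5+yy)*v,36] for x in xs]).astype(np.float32)
        M.append(cv2.remap(g,p[:,0],p[:,1],cv2.INTER_LINEAR).ravel())
    print(f,list(zip(xs.tolist(),np.mean(M,0).astype(int).tolist())))
```

```text
i0 [(-60, 46), (-56, 62), (-52, 80), (-48, 108), (-44, 100), (-40, 58), (-36, 22), (-32, 19), (-28, 20), (-24, 24), (-20, 21), (-16, 20), (-12, 20), (-8, 20), (-4, 16), (0, 17), (4, 26), (8, 35), (12, 37), (16, 33), (20, 34), (24, 29), (28, 27), (32, 42), (36, 75), (40, 89), (44, 92), (48, 89), (52, 94), (56, 90), (60, 62), (64, 35), (68, 31), (72, 35), (76, 47), (80, 38)]
w2 [(-60, 84), (-56, 84), (-52, 84), (-48, 84), (-44, 82), (-40, 83), (-36, 82), (-32, 82), (-28, 82), (-24, 82), (-20, 80), (-16, 81), (-12, 80), (-8, 82), (-4, 78), (0, 79), (4, 79), (8, 80), (12, 82), (16, 83), (20, 89), (24, 100), (28, 110), (32, 110), (36, 105), (40, 99), (44, 92), (48, 83), (52, 74), (56, 74), (60, 56), (64, 34), (68, 31), (72, 37), (76, 47), (80, 44)]
w3 [(-60, 97), (-56, 96), (-52, 98), (-48, 108), (-44, 108), (-40, 99), (-36, 90), (-32, 90), (-28, 91), (-24, 90), (-20, 92), (-16, 96), (-12, 98), (-8, 61), (-4, 28), (0, 20), (4, 21), (8, 33), (12, 36), (16, 41), (20, 36), (24, 36), (28, 31), (32, 46), (36, 81), (40, 94), (44, 94), (48, 91), (52, 98), (56, 92), (60, 63), (64, 37), (68, 36), (72, 38), (76, 48), (80, 44)]
```

move_arm(targets="-1 0 0 -0.5 0 0 0;-1 0 0 -0.55 0 0 0;-1 0 0 0 0 0 0")

```text
clock: 7.92
eef_pos: [456.4, 55.6, 48.3]
tool_rot: [3.141, -0.001, 0.298]
force: [0.5, -0.6, -0.5]
width: 14.4
gripper_force: 59.1
```

move_arm(targets="-1 0.8 0 0 0 0 0;-1 0.5 0 0 0 0 0;-1 0.3 0 0 0 0 0;-1 0 0 0 0 0 0")

```text
clock: 8.25
eef_pos: [472.6, 60.7, 47.3]
tool_rot: [3.141, -0.002, 0.298]
force: [-0.0, -0.4, -0.9]
width: 14.7
gripper_force: 59.1
```

move_arm(targets="-1 0.3 0 0 0 0 0;-1 0 0 0 0 0 0")

```text
clock: 8.42
eef_pos: [474.5, 61.2, 47.2]
tool_rot: [3.142, -0.0, 0.298]
force: [0.2, 0.3, -1.1]
width: 14.6
gripper_force: 59.1
```

move_arm(targets="-1 1 0 0 0 0 0;-1 1 0 0 0 0 0;-1 0.6 0 0 0 0 0;-1 0 0 0 0 0 0")

```text
clock: 8.75
eef_pos: [500.4, 69.2, 47.3]
tool_rot: [3.141, -0.002, 0.298]
force: [-0.1, 0.1, 0.0]
width: 14.6
gripper_force: 59.1
```

move_arm(targets="-1 0.4 0 0 0 0 0;-1 0.4 0 0 0 0 0;-1 0 0 0 0 0 0")

```text
clock: 9.0
eef_pos: [507.3, 71.3, 47.3]
tool_rot: [3.142, -0.001, 0.298]
force: [0.9, -0.2, -1.4]
width: 14.2
gripper_force: 59.1
```

move_arm(targets="-1 0.7 0 0 0 0 0;-1 0.8 0 0 0 0 0;-1 0.5 0 0 0 0 0;-1 0 0 0 0 0 0")

```text
clock: 9.33
eef_pos: [527.8, 77.6, 47.5]
tool_rot: [3.141, -0.003, 0.298]
force: [0.5, 0.1, -0.5]
width: 14.3
gripper_force: 59.1
```

move_arm(targets="-1 0.6 0 0 0 0 0;-1 0.5 0 0 0 0 0;-1 0 0 0 0 0 0")

```text
clock: 9.58
eef_pos: [537.8, 80.7, 47.4]
tool_rot: [3.141, -0.002, 0.298]
force: [0.7, -0.3, -1.2]
width: 14.6
gripper_force: 59.1
```

Run:
```python
from h import *
import pickle
d={n:grab(n) for n in ['top']};pickle.dump(d,open('w4.pkl','wb'))
y=np.radians(16.95);u=np.array([np.cos(y),np.sin(y)]);v=np.array([-u[1],u[0]])
s=read_state();e=np.array(s['eef_pos'][:2]);print(e@u-658.5,e@v+79.5,s['eef_pos'],s['force'])
T=d['top'];g=cv2.cvtColor(T['color'],cv2.COLOR_RGB2GRAY).astype(np.float32);xs=np.arange(20,84,3);M=[]
for z in (36,55):
  M=[]
  for yy in (-1,0,1):
    p=proj(T,[np.r_[(658.5+x)*u+(-79.5+yy)*v,z] for x in xs]).astype(np.float32);M.append(cv2.remap(g,p[:,0],p[:,1],cv2.INTER_LINEAR).ravel())
  print(z,list(zip(xs.tolist(),np.mean(M,0).astype(int).tolist())))
```

```text
-121.45735922323558 -0.08933919744984564 [536.9165003   80.43589144  47.35219212] [ 0.75995026  1.55135394 -1.59077373]
36 [(20, 99), (23, 93), (26, 90), (29, 87), (32, 91), (35, 97), (38, 101), (41, 104), (44, 102), (47, 101), (50, 105), (53, 106), (56, 102), (59, 97), (62, 94), (65, 96), (68, 99), (71, 101), (74, 82), (77, 56), (80, 42), (83, 31)]
55 [(20, 92), (23, 90), (26, 91), (29, 96), (32, 100), (35, 102), (38, 103), (41, 101), (44, 104), (47, 106), (50, 103), (53, 97), (56, 94), (59, 98), (62, 100), (65, 103), (68, 88), (71, 62), (74, 44), (77, 33), (80, 41), (83, 67)]
```

move_arm(targets="-1 0 0 0.3 0 0 0;-1 0 0 0.2 0 0 0;-1 0 0 0 0 0 0;-1 0 0 0 0 0 0")

```text
clock: 9.97
eef_pos: [535.8, 80.0, 42.1]
tool_rot: [-3.142, 0.001, 0.298]
force: [0.3, -0.6, -0.7]
width: 14.7
gripper_force: 59.1
```

move_arm(targets="-1 0 0 0.15 0 0 0;-1 0 0 0.1 0 0 0;-1 0 0 0 0 0 0")

```text
clock: 10.22
eef_pos: [536.1, 80.1, 39.6]
tool_rot: [-3.142, 0.0, 0.298]
force: [-0.2, 0.1, -0.4]
width: 14.5
gripper_force: 59.1
```

move_arm(targets="-1 -0.2 0 0 0 0 0;-1 -0.2 0 0 0 0 0;-1 -0.2 0 0 0 0 0;-1 -0.2 0 0 0 0 0;-1 0 0 0 0 0 0")

```text
clock: 10.63
eef_pos: [527.9, 77.6, 39.9]
tool_rot: [-3.142, 0.001, 0.298]
force: [1.1, 0.1, -1.0]
width: 14.4
gripper_force: 59.1
```

move_arm(targets="-1 -0.1 0 0 0 0 0;-1 -0.1 0 0 0 0 0;-1 -0.1 0 0 0 0 0;-1 0 0 0 0 0 0")

```text
clock: 10.97
eef_pos: [525.5, 76.9, 39.8]
tool_rot: [-3.142, 0.0, 0.298]
force: [0.8, -0.3, -0.8]
width: 14.7
gripper_force: 59.1
```

move_arm(targets="-1 -0.1 0 0 0 0 0;-1 -0.1 0 0 0 0 0;-1 -0.1 0 0 0 0 0;-1 0 0 0 0 0 0")

```text
clock: 11.3
eef_pos: [522.6, 76.0, 39.8]
tool_rot: [-3.142, 0.0, 0.298]
force: [-0.1, 0.3, -0.8]
width: 15.0
gripper_force: 59.1
```

move_arm(targets="-1 -0.1 0 0 0 0 0;-1 -0.1 0 0 0 0 0;-1 -0.1 0 0 0 0 0;-1 0 0 0 0 0 0")

```text
clock: 11.63
eef_pos: [519.7, 75.1, 39.8]
tool_rot: [-3.142, 0.0, 0.298]
force: [0.1, -0.1, -0.9]
width: 14.5
gripper_force: 59.1
```

move_arm(targets="-1 -0.1 0 0 0 0 0;-1 -0.1 0 0 0 0 0;-1 -0.1 0 0 0 0 0;-1 0 0 0 0 0 0")

```text
clock: 11.97
eef_pos: [517.3, 74.3, 39.9]
tool_rot: [3.141, -0.001, 0.298]
force: [0.5, 0.1, -1.0]
width: 14.6
gripper_force: 59.1
```

```bash
cat > look.py <<'E'
from h import *
y=np.radians(16.95);u=np.array([np.cos(y),np.sin(y)]);v=np.array([-u[1],u[0]])
s=read_state();e=np.array(s['eef_pos'][:2]);f=np.array(s['force']);print('tcp',(e@u-658.5).round(1),(e@v+79.5).round(1),'toe x',(e@u-658.5+187).round(1),'F',f[:2]@u,f[:2]@v,f[2])
T=grab('top');g=cv2.cvtColor(T['color'],cv2.COLOR_RGB2GRAY).astype(np.float32);xs=np.arange(-60,76,4)
for yy in (-5,0,4):
    p=proj(T,[np.r_[(658.5+x)*u+(-79.5+yy)*v,36] for x in xs]).astype(np.float32)
    print(yy,list(zip(xs.tolist(),cv2.remap(g,p[:,0],p[:,1],cv2.INTER_LINEAR).ravel().astype(int).tolist())))
E
python3 look.py
```

```text
tcp -142.0 -0.3 toe x 45.0 F 0.46456757132567833 -0.035257925083000845 -0.9500714985905194
-5 [(-60, 69), (-56, 75), (-52, 78), (-48, 75), (-44, 73), (-40, 77), (-36, 69), (-32, 57), (-28, 54), (-24, 56), (-20, 58), (-16, 55), (-12, 56), (-8, 57), (-4, 58), (0, 62), (4, 60), (8, 60), (12, 60), (16, 73), (20, 84), (24, 89), (28, 90), (32, 89), (36, 90), (40, 83), (44, 71), (48, 64), (52, 54), (56, 47), (60, 46), (64, 45), (68, 45), (72, 51)]
0 [(-60, 62), (-56, 68), (-52, 71), (-48, 71), (-44, 68), (-40, 75), (-36, 74), (-32, 78), (-28, 87), (-24, 98), (-20, 95), (-16, 93), (-12, 99), (-8, 93), (-4, 91), (0, 100), (4, 98), (8, 97), (12, 94), (16, 86), (20, 90), (24, 99), (28, 93), (32, 95), (36, 101), (40, 101), (44, 97), (48, 97), (52, 60), (56, 31), (60, 27), (64, 31), (68, 30), (72, 34)]
4 [(-60, 62), (-56, 63), (-52, 66), (-48, 70), (-44, 67), (-40, 72), (-36, 72), (-32, 61), (-28, 61), (-24, 65), (-20, 62), (-16, 64), (-12, 69), (-8, 63), (-4, 61), (0, 65), (4, 69), (8, 83), (12, 86), (16, 81), (20, 87), (24, 85), (28, 86), (32, 93), (36, 90), (40, 84), (44, 88), (48, 84), (52, 62), (56, 45), (60, 42), (64, 40), (68, 46), (72, 47)]
```

move_arm(targets="-1 -0.1 0 0 0 0 0;-1 -0.1 0 0 0 0 0;-1 -0.1 0 0 0 0 0;-1 0 0 0 0 0 0")

```text
clock: 12.35
eef_pos: [515.1, 73.6, 40.1]
tool_rot: [3.141, -0.002, 0.298]
force: [3.2, 0.1, -0.8]
width: 14.5
gripper_force: 59.1
```

move_arm(targets="-1 -0.1 0 0 0 0 0;-1 -0.1 0 0 0 0 0;-1 -0.1 0 0 0 0 0;-1 0 0 0 0 0 0")

```text
clock: 12.68
eef_pos: [511.1, 72.5, 39.8]
tool_rot: [-3.142, 0.0, 0.298]
force: [3.4, 1.1, -0.2]
width: 14.4
gripper_force: 59.1
```

move_arm(targets="-1 -0.1 0 0 0 0 0;-1 -0.1 0 0 0 0 0;-1 -0.1 0 0 0 0 0;-1 0 0 0 0 0 0")

```text
clock: 13.02
eef_pos: [508.0, 71.5, 39.8]
tool_rot: [-3.142, 0.001, 0.298]
force: [2.2, 1.0, -1.4]
width: 14.7
gripper_force: 59.1
```

move_arm(targets="-1 -0.15 0 0 0 0 0;-1 -0.15 0 0 0 0 0;-1 -0.15 0 0 0 0 0;-1 -0.15 0 0 0 0 0;-1 -0.15 0 0 0 0 0")

```text
clock: 13.43
eef_pos: [501.1, 69.2, 39.8]
tool_rot: [3.141, 0.0, 0.298]
force: [2.8, 0.8, -0.4]
width: 14.6
gripper_force: 59.0
```

move_arm(targets="-1 -0.15 0 0 0 0 0;-1 -0.15 0 0 0 0 0;-1 -0.15 0 0 0 0 0;-1 -0.15 0 0 0 0 0;-1 -0.15 0 0 0 0 0")

```text
clock: 13.85
eef_pos: [494.0, 67.1, 39.8]
tool_rot: [3.142, 0.0, 0.298]
force: [2.8, 0.6, -0.8]
width: 14.5
gripper_force: 59.0
```

move_arm(targets="-1 -0.15 0 0 0 0 0;-1 -0.15 0 0 0 0 0;-1 -0.15 0 0 0 0 0;-1 -0.15 0 0 0 0 0;-1 -0.15 0 0 0 0 0")

```text
clock: 14.27
eef_pos: [486.3, 64.8, 39.7]
tool_rot: [-3.142, 0.001, 0.298]
force: [1.5, -0.9, -0.5]
width: 14.8
gripper_force: 59.1
```

move_arm(targets="-1 -0.15 0 0 0 0 0;-1 -0.15 0 0 0 0 0;-1 -0.15 0 0 0 0 0;-1 -0.15 0 0 0 0 0;-1 -0.15 0 0 0 0 0")

```text
clock: 14.68
eef_pos: [479.1, 62.9, 39.7]
tool_rot: [-3.141, 0.001, 0.298]
force: [0.1, -0.6, -1.3]
width: 14.6
gripper_force: 59.0
```

```bash
python3 look.py
```

```text
tcp -181.9 -0.0 toe x 5.1 F -0.09977492771050693 -0.6345395732156289 -1.2675234504731594
-5 [(-60, 53), (-56, 53), (-52, 73), (-48, 104), (-44, 106), (-40, 71), (-36, 50), (-32, 55), (-28, 55), (-24, 70), (-20, 100), (-16, 118), (-12, 117), (-8, 113), (-4, 115), (0, 105), (4, 73), (8, 59), (12, 51), (16, 51), (20, 45), (24, 44), (28, 50), (32, 50), (36, 46), (40, 47), (44, 51), (48, 47), (52, 48), (56, 48), (60, 43), (64, 47), (68, 46), (72, 51)]
0 [(-60, 96), (-56, 98), (-52, 97), (-48, 108), (-44, 106), (-40, 98), (-36, 98), (-32, 95), (-28, 93), (-24, 103), (-20, 109), (-16, 111), (-12, 110), (-8, 108), (-4, 112), (0, 108), (4, 104), (8, 94), (12, 55), (16, 39), (20, 32), (24, 33), (28, 31), (32, 32), (36, 28), (40, 32), (44, 29), (48, 25), (52, 30), (56, 28), (60, 29), (64, 30), (68, 31), (72, 31)]
4 [(-60, 70), (-56, 71), (-52, 76), (-48, 88), (-44, 84), (-40, 78), (-36, 77), (-32, 67), (-28, 69), (-24, 78), (-20, 82), (-16, 90), (-12, 90), (-8, 92), (-4, 99), (0, 87), (4, 87), (8, 90), (12, 70), (16, 57), (20, 55), (24, 42), (28, 38), (32, 42), (36, 42), (40, 46), (44, 47), (48, 44), (52, 45), (56, 43), (60, 41), (64, 42), (68, 42), (72, 51)]
```

move_arm(targets="-1 -0.15 0 0 0 0 0;-1 -0.15 0 0 0 0 0;-1 -0.15 0 0 0 0 0;-1 -0.15 0 0 0 0 0;-1 -0.15 0 0 0 0 0")

```text
clock: 15.15
eef_pos: [472.5, 60.6, 39.8]
tool_rot: [-3.142, -0.0, 0.298]
force: [0.6, -0.3, -0.9]
width: 14.4
gripper_force: 59.0
```

move_arm(targets="-1 -0.15 0 0 0 0 0;-1 -0.15 0 0 0 0 0;-1 -0.1 0 0 0 0 0;-1 -0.1 0 0 0 0 0;-1 -0.1 0 0 0 0 0")

```text
clock: 15.57
eef_pos: [466.9, 58.9, 39.8]
tool_rot: [3.142, -0.0, 0.298]
force: [0.3, -1.1, -1.0]
width: 14.7
gripper_force: 59.0
```

```bash
python3 look.py
```

```text
tcp -194.8 -0.3 toe x -7.8 F -0.05723694259416897 -1.1385743078068715 -0.9961074162930845
-5 [(-60, 54), (-56, 59), (-52, 71), (-48, 100), (-44, 104), (-40, 74), (-36, 81), (-32, 105), (-28, 117), (-24, 116), (-20, 113), (-16, 115), (-12, 97), (-8, 73), (-4, 57), (0, 34), (4, 30), (8, 42), (12, 46), (16, 46), (20, 47), (24, 48), (28, 47), (32, 49), (36, 47), (40, 48), (44, 44), (48, 44), (52, 47), (56, 45), (60, 44), (64, 47), (68, 46), (72, 53)]
0 [(-60, 93), (-56, 97), (-52, 96), (-48, 105), (-44, 107), (-40, 97), (-36, 101), (-32, 111), (-28, 112), (-24, 113), (-20, 110), (-16, 112), (-12, 110), (-8, 106), (-4, 88), (0, 46), (4, 24), (8, 34), (12, 36), (16, 36), (20, 33), (24, 23), (28, 26), (32, 27), (36, 28), (40, 33), (44, 31), (48, 29), (52, 31), (56, 30), (60, 27), (64, 26), (68, 29), (72, 39)]
4 [(-60, 64), (-56, 65), (-52, 73), (-48, 84), (-44, 92), (-40, 80), (-36, 74), (-32, 81), (-28, 92), (-24, 100), (-20, 92), (-16, 94), (-12, 87), (-8, 88), (-4, 84), (0, 44), (4, 32), (8, 52), (12, 59), (16, 58), (20, 58), (24, 48), (28, 40), (32, 40), (36, 41), (40, 44), (44, 43), (48, 43), (52, 40), (56, 41), (60, 42), (64, 40), (68, 41), (72, 48)]
```

move_arm(targets="-1 -0.1 0 0 0 0 0;-1 -0.1 0 0 0 0 0;-1 -0.1 0 0 0 0 0;-1 0 0 0 0 0 0")

```text
clock: 15.95
eef_pos: [463.8, 57.9, 39.8]
tool_rot: [-3.142, 0.0, 0.298]
force: [-0.7, 0.1, -0.7]
width: 14.6
gripper_force: 59.1
```

move_arm(targets="-1 -0.1 0 0 0 0 0;-1 0 0 0 0 0 0")

```text
clock: 16.12
eef_pos: [462.9, 57.7, 39.8]
tool_rot: [-3.142, 0.0, 0.298]
force: [-0.8, -0.5, -0.5]
width: 14.7
gripper_force: 59.0
```

move_arm(targets="-1 -0.1 0 0 0 0 0;-1 0 0 0 0 0 0")

```text
clock: 16.28
eef_pos: [462.0, 57.4, 39.8]
tool_rot: [-3.142, 0.0, 0.298]
force: [-0.1, 0.7, -1.0]
width: 14.9
gripper_force: 59.0
```

Steps of 0.5 mm from here, checking the force each time.

move_arm(targets="-1 -0.1 0 0 0 0 0;-1 0 0 0 0 0 0")

```text
clock: 16.45
eef_pos: [461.1, 57.1, 39.8]
tool_rot: [3.142, -0.0, 0.298]
force: [0.4, -1.3, -0.5]
width: 14.6
gripper_force: 59.1
```

move_arm(targets="-1 -0.06 0 0 0 0 0;-1 0 0 0 0 0 0")

```text
clock: 16.62
eef_pos: [461.0, 57.0, 39.9]
tool_rot: [3.141, -0.001, 0.298]
force: [0.9, 0.3, -0.8]
width: 14.2
gripper_force: 59.0
```

move_arm(targets="-1 -0.06 0 0 0 0 0;-1 0 0 0 0 0 0")

```text
clock: 16.78
eef_pos: [460.9, 57.0, 40.0]
tool_rot: [3.141, -0.002, 0.298]
force: [2.6, 0.5, -1.6]
width: 14.5
gripper_force: 59.0
```

move_arm(targets="-1 -0.06 0 0 0 0 0;-1 0 0 0 0 0 0")

```text
clock: 16.95
eef_pos: [460.9, 57.0, 40.1]
tool_rot: [3.141, -0.003, 0.298]
force: [3.2, 1.1, -1.1]
width: 14.6
gripper_force: 59.0
```

move_arm(targets="-1 -0.05 0 0 0 0 0;-1 0 0 0 0 0 0")

```text
clock: 17.12
eef_pos: [460.8, 56.9, 40.1]
tool_rot: [3.141, -0.004, 0.298]
force: [4.5, 1.1, -0.6]
width: 14.8
gripper_force: 59.0
```

move_arm(targets="-1 -0.07 0 0 0 0 0;-1 0 0 0 0 0 0")

```text
clock: 17.28
eef_pos: [460.8, 56.9, 40.2]
tool_rot: [3.141, -0.005, 0.298]
force: [5.1, 1.8, -1.2]
width: 14.6
gripper_force: 59.0
```

move_arm(targets="-1 -0.05 0 0 0 0 0;-1 0 0 0 0 0 0")

```text
clock: 17.45
eef_pos: [460.7, 56.9, 40.3]
tool_rot: [3.141, -0.006, 0.298]
force: [6.6, 1.9, -0.6]
width: 14.7
gripper_force: 59.0
```

move_arm(targets="-1 -0.04 0 0 0 0 0;-1 0 0 0 0 0 0;-1 0 0 0 0 0 0;-1 0 0 0 0 0 0;-1 0 0 0 0 0 0")

```text
clock: 17.87
eef_pos: [460.7, 56.8, 40.3]
tool_rot: [3.141, -0.006, 0.298]
force: [6.8, 1.5, -1.6]
width: 14.5
gripper_force: 59.0
```

```bash
python3 look.py
```

```text
tcp -201.3 -0.4 toe x -14.3 F 6.912189530127452 -0.5041686467807738 -1.6146427873995757
-5 [(-60, 55), (-56, 50), (-52, 70), (-48, 105), (-44, 111), (-40, 111), (-36, 131), (-32, 124), (-28, 118), (-24, 124), (-20, 111), (-16, 78), (-12, 58), (-8, 45), (-4, 31), (0, 23), (4, 32), (8, 41), (12, 49), (16, 47), (20, 49), (24, 47), (28, 50), (32, 46), (36, 45), (40, 48), (44, 47), (48, 47), (52, 48), (56, 48), (60, 47), (64, 45), (68, 43), (72, 53)]
0 [(-60, 94), (-56, 96), (-52, 99), (-48, 108), (-44, 113), (-40, 109), (-36, 117), (-32, 113), (-28, 112), (-24, 114), (-20, 110), (-16, 102), (-12, 99), (-8, 58), (-4, 23), (0, 18), (4, 25), (8, 31), (12, 35), (16, 36), (20, 35), (24, 31), (28, 25), (32, 28), (36, 24), (40, 30), (44, 36), (48, 29), (52, 29), (56, 30), (60, 27), (64, 30), (68, 29), (72, 36)]
4 [(-60, 69), (-56, 71), (-52, 80), (-48, 91), (-44, 94), (-40, 90), (-36, 91), (-32, 89), (-28, 95), (-24, 97), (-20, 87), (-16, 81), (-12, 82), (-8, 55), (-4, 31), (0, 23), (4, 33), (8, 49), (12, 58), (16, 57), (20, 60), (24, 45), (28, 40), (32, 43), (36, 39), (40, 40), (44, 43), (48, 42), (52, 38), (56, 42), (60, 42), (64, 40), (68, 41), (72, 46)]
```

move_arm(targets="-1 -0.04 0 0 0 0 0;-1 0 0 0 0 0 0;-1 0 0 0 0 0 0;-1 0 0 0 0 0 0;-1 0 0 0 0 0 0")

```text
clock: 18.33
eef_pos: [460.6, 56.8, 40.4]
tool_rot: [3.141, -0.007, 0.298]
force: [7.1, 3.0, -1.0]
width: 15.0
gripper_force: 59.0
```

move_arm(targets="-1 0.15 0 0 0 0 0;-1 0.2 0 0 0 0 0;-1 0.2 0 0 0 0 0;-1 0 0 0 0 0 0")

```text
clock: 18.67
eef_pos: [461.0, 57.2, 39.5]
tool_rot: [-3.141, 0.003, 0.298]
force: [1.7, 0.2, -0.3]
width: 14.6
gripper_force: 59.0
```

move_arm(targets="-1 0.2 0 0 0 0 0;-1 0.2 0 0 0 0 0;-1 0 0 0 0 0 0;-1 0 0 0 0 0 0")

```text
clock: 19.0
eef_pos: [465.8, 58.6, 39.7]
tool_rot: [-3.142, 0.001, 0.298]
force: [-0.5, -0.4, -1.1]
width: 14.8
gripper_force: 59.0
```

```bash
python3 look.py
```

```text
tcp -195.9 -0.3 toe x -8.9 F -0.5645261198376849 -0.2832232688375936 -1.1450577099034858
-5 [(-60, 54), (-56, 52), (-52, 70), (-48, 99), (-44, 108), (-40, 107), (-36, 125), (-32, 118), (-28, 113), (-24, 117), (-20, 106), (-16, 75), (-12, 65), (-8, 66), (-4, 50), (0, 21), (4, 33), (8, 44), (12, 47), (16, 48), (20, 47), (24, 46), (28, 49), (32, 45), (36, 47), (40, 46), (44, 48), (48, 45), (52, 45), (56, 48), (60, 49), (64, 46), (68, 48), (72, 51)]
0 [(-60, 96), (-56, 97), (-52, 94), (-48, 107), (-44, 110), (-40, 107), (-36, 116), (-32, 113), (-28, 111), (-24, 112), (-20, 107), (-16, 98), (-12, 101), (-8, 106), (-4, 71), (0, 31), (4, 25), (8, 31), (12, 35), (16, 40), (20, 42), (24, 29), (28, 27), (32, 29), (36, 23), (40, 30), (44, 31), (48, 26), (52, 30), (56, 28), (60, 29), (64, 25), (68, 32), (72, 39)]
4 [(-60, 73), (-56, 67), (-52, 74), (-48, 89), (-44, 93), (-40, 88), (-36, 100), (-32, 95), (-28, 92), (-24, 98), (-20, 87), (-16, 78), (-12, 79), (-8, 84), (-4, 61), (0, 35), (4, 31), (8, 48), (12, 59), (16, 58), (20, 56), (24, 44), (28, 43), (32, 42), (36, 41), (40, 44), (44, 42), (48, 42), (52, 43), (56, 43), (60, 39), (64, 43), (68, 46), (72, 46)]
```

move_arm(targets="-1 0 0 -1 0 0 0;-1 0 0 -2 0 0 0;-1 0 0 -2.5 0 0 0;-1 0 0 -2.5 0 0 0;-1 0 0 -2 0 0 0")

```text
clock: 19.47
eef_pos: [466.1, 58.6, 142.0]
tool_rot: [3.141, -0.001, 0.298]
force: [0.3, -0.9, -0.7]
width: 14.6
gripper_force: 59.0
```

move_arm(targets="-1 0 0 0 0 0 6.1;-1 0 0 0 0 0 6.1;-1 0 0 0 0 0 6.1;-1 0 0 0 0 0 6.1;-1 0.2 1.5 0 0 0 0")

```text
clock: 19.88
eef_pos: [466.0, 46.5, 140.5]
tool_rot: [-3.14, -0.0, -0.128]
force: [0.1, 0.3, -1.1]
width: 14.6
gripper_force: 59.0
```

move_arm(targets="-1 0.38 2.9 0 0 0 0;-1 0.38 2.9 0 0 0 0;-1 0.38 2.9 0 0 0 0;-1 0.38 2.9 0 0 0 0;-1 0.38 2.9 0 0 0 0")

```text
clock: 20.3
eef_pos: [466.1, -103.9, 140.5]
tool_rot: [-3.141, -0.0, -0.128]
force: [0.9, -0.6, -1.5]
width: 14.3
gripper_force: 59.0
```

move_arm(targets="-1 0.38 2.9 0 0 0 0;-1 0.38 2.9 0 0 0 0;-1 0.38 2.9 0 0 0 0;-1 0.38 2.9 0 0 0 0;-1 0.38 2.9 0 0 0 0")

```text
clock: 20.72
eef_pos: [466.3, -250.2, 140.5]
tool_rot: [-3.141, 0.0, -0.128]
force: [0.5, 0.4, -1.7]
width: 14.6
gripper_force: 59.0
```

move_arm(targets="-1 0.38 2.9 0 0 0 0;-1 0.38 2.9 0 0 0 0;-1 0.18 1.2 1 0 0 0;-1 0 0 2 0 0 0;-1 0 0 2 0 0 0")

```text
clock: 21.13
eef_pos: [467.2, -320.5, 89.9]
tool_rot: [3.141, -0.001, -0.13]
force: [0.5, 0.9, -0.8]
width: 14.7
gripper_force: 59.0
```

Run:
```python
from h import *
w=grab('wrist');t=grab('top')
o=np.zeros((600,800,3),np.uint8);o[:300,:400]=cv2.resize(w['color'],(400,300));o[:300,400:]=cv2.resize(t['color'],(400,300));o[300:,:400]=cv2.resize(t['color'][140:215,165:265],(400,300),interpolation=cv2.INTER_CUBIC)
cv2.imwrite('pics/w5.png',o[:,:,::-1]);s=read_state();print(s['eef_pos'],s['tool_rot'],s['force'])
```

```text
[ 464.93024118 -317.2355656    87.13418373] [-3.1378215   0.00618961 -0.12778395] [-0.31252977  0.14760847 -0.70114773]
```

View pics/w5.png

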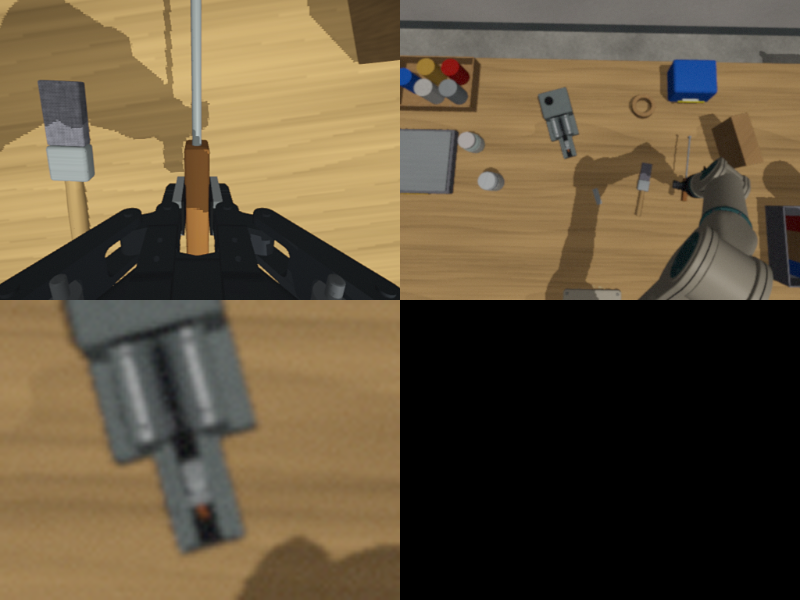

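The shoe shows pale against the stop at (192,480) in the crop. The pick hangs over its old free spot, left of the carton and right of the brush. I'll lower it now.

move_arm(targets="-1 0 0 2.5 0 0 0;-1 0 0 2.5 0 0 0;-1 0 0 1.5 0 0 0;-1 0 0 0.8 0 0 0;-1 0 0 0.5 0 0 0")

```text
clock: 21.65
eef_pos: [467.3, -318.8, 11.6]
tool_rot: [-3.141, 0.001, -0.127]
force: [-0.4, -1.0, -0.2]
width: 14.5
gripper_force: 59.1
```

move_arm(targets="-1 0 0 0.15 0 0 0;-1 0 0 0 0 0 0;-1 0 0 0 0 0 0")

```text
clock: 21.9
eef_pos: [468.0, -319.9, 11.4]
tool_rot: [3.141, -0.002, -0.128]
force: [0.7, 0.5, 0.0]
width: 14.4
gripper_force: 59.1
```

move_arm(targets="-1 0 0 0.15 0 0 0;-1 0 0 0 0 0 0;-1 0 0 0 0 0 0")

```text
clock: 22.15
eef_pos: [467.5, -319.7, 9.2]
tool_rot: [3.141, -0.001, -0.128]
force: [0.1, 0.1, -0.6]
width: 14.5
gripper_force: 59.1
```

move_arm(targets="-1 0 0 0.1 0 0 0;-1 0 0 0 0 0 0;-1 0 0 0 0 0 0")

```text
clock: 22.4
eef_pos: [467.5, -319.8, 8.3]
tool_rot: [3.141, -0.001, -0.128]
force: [-0.3, 0.7, 5.2]
width: 14.6
gripper_force: 59.7
```

Contact with the counter. I'll open partly, since the brush isn't close, then go straight up.

move_arm(targets="0.3 0 0 -0.05 0 0 0;0.3 0 0 0 0 0 0;0.3 0 0 0 0 0 0;0.3 0 0 0 0 0 0;0.3 0 0 0 0 0 0")

```text
clock: 22.82
eef_pos: [467.2, -319.5, 8.2]
tool_rot: [-3.142, 0.0, -0.128]
force: [0.0, -0.2, 0.5]
width: 55.7
gripper_force: 0.0
```

move_arm(targets="0.3 0 0 -1 0 0 0;0.3 0 0 -3 0 0 0;0.3 0 0 -3 0 0 0;0.3 0 0 -3 0 0 0;0.3 0 0 0 0 0 0")

```text
clock: 23.23
eef_pos: [470.3, -321.9, 114.3]
tool_rot: [3.137, -0.009, -0.128]
force: [0.3, -1.1, 0.5]
width: 55.4
gripper_force: 0.0
```

Run:
```python
from h import *
w=grab('wrist');t=grab('top')
o=np.zeros((600,800,3),np.uint8);o[:300,:400]=cv2.resize(w['color'],(400,300));o[:300,400:]=cv2.resize(t['color'],(400,300));o[300:,:400]=cv2.resize(t['color'][140:215,165:265],(400,300),interpolation=cv2.INTER_CUBIC);o[300:,400:]=cv2.resize(grab('scene')['color'],(400,300))
cv2.imwrite('pics/w6.png',o[:,:,::-1]);s=read_state();print(s['eef_pos'],s['force'],s['width'],s['clock'])
```

```text
[ 467.30232909 -319.44770867  108.91582215] [ 0.21224496 -0.37584253 -1.40489108] 55.35640351159686 23.3833
```

View pics/w6.png

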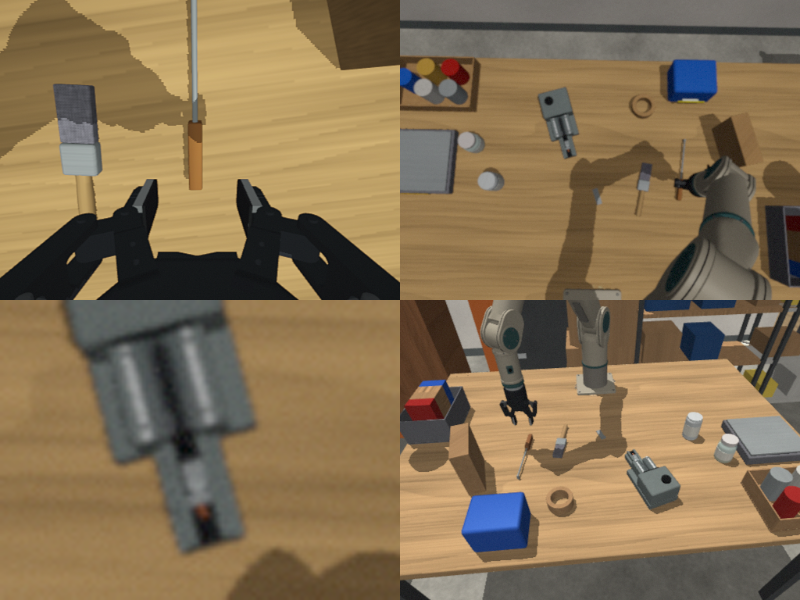

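The pick lies flat on the counter (handle at (195,155) in the wrist view) and is clear of the sealer. The shoe is at the stop and the bystanders haven't moved.

```bash
python3 -c "
from cell import order
print(order.finish_job())"
```

```text
the job is handed in; nothing more can be done
None
```

The job is handed in (no verdict came back): the shoe was drawn out past the catch to the stop and pulled snug at about 7–8 N, the pick was laid flat on the counter clear of the sealer, and the last pictures show the shoe at the stop and the bystanders where they were.

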